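# Clamp a coated flooring sample in the test holder

## Robot

A 7-joint arm with a two-finger parallel gripper is mounted at the origin on the work surface. World frame = base frame: x ahead of the robot, y to its left, z up, the work surface at z = 0. Lengths are in m, angles in rad, forces in N, time in s.
With the tool pointing down it reaches from about 0.4 to 0.9 m from the base axis. Payload 5.6 kg.
Tool frame: the origin (TCP) lies on the centre line of the jaws, within the pads' length; the fingertips stand ctrl.tip_extent ahead of it and the grasp point (between the pads) lies 3 mm ahead of it (ctrl.tip_extent is the distance from the TCP to the fingertips, in m); z points along the fingers, y is the line along which they close (so a half turn about z gives the same grasp; the last joint's range is limited). The gripper opens to 92 mm and grips with 3 to 60 N. Pads are 20 mm wide; open, the fingers measure 128 mm over their backs; the gripper's body (75 mm by 189 mm) begins 69 mm behind the grasp point.
Start: joints at [-1.362, 0.468, -0.012, 1.603, 0.006, 1.071, -0.056], TCP at [0.162, 0.629, 0.237] pointing down, gripper open.
Joint ranges: [-2.53, 2.53], [-0.31, 2.02], [-1.57, 1.55], [0.28, 2.44], [-1.29, 4.43], [0.15, 1.84], [-2.92, 2.92]. Speed limits (rad/s): [2.57, 2.57, 3.14, 3.14, 3.14, 3.14, 3.14].

## Interface

Orientations are given as [roll, pitch, yaw] about the fixed x, y, z axes, in that order (R = Rz(yaw) Ry(pitch) Rx(roll)).
In Python, from cell import status, vision, ticket, look_for, outline_of, ctrl gives the robot as it stands.
- The arm moves only by the tool arm_command, never from a script. Its argument "steps" is a list of rows, each a list of 3 entries, a list of its own where there are three numbers: the shift along the world's x, y, z in cm, then the turn, a rotation vector about the world's x, y, z in rad, then the opening, from 0 (shut) to 1 (fully open). A call has 1 to 20 rows; each row is the pose to reach, as a shift and turn from the pose commanded when the call began; what a row does not reach only later rows make up. A row lasts 1/8 s, in which the tool goes at most 62.5 mm and 10.7 degrees, less where a joint would pass 70% of its speed; a pose out of reach is approached as far as the arm can. A call with a gripper value outside its range is refused whole. The fingers move at their own pace and stop on an object; "squeeze" is the grip in N (left out, the last holds). Time passes only in rows, so rows that repeat a pose let the fingers close. It gives the time, the measured TCP pose, the force, the opening and the grip force at its end, in the units of the state.
- status.read_state(): the state, without advancing time (a new reading comes with each control period).
- vision.capture(name): name is "scene" or "top" or "wrist"; returns a dict with "pixels" (480x640x3 uint8, blue, green, red), "intrinsics" (3x3 intrinsics, pixels), "extrinsics" (4x4, takes a point from camera to world coordinates); the wrist camera has in their place "mount" (4x4, takes a point from camera to tool coordinates, whose origin is the TCP and whose axes are the flange's). Camera axes: x right, y down, z forward; pixel columns grow to the right and rows downward; lengths in m; the calibration is good to about 2 mm. A picture is of the moment at which its call begins: read the wrist's pose just before it. There is no depth.
- ticket.hand_in(): hands the job in; it is judged then, once.
Trained networks look in the newest picture that a camera, given by its name, has taken for a name from the list of things; names that differ only in an ending like _2 or _b are one class to them, and where a whole thing is asked for, a point or a joint stands for the part that bears it (a point fixed in the world has none). Each returns a list of dicts, best first, with "conf" (0 to 1); they miss things now and then, are a little off and sometimes report something else, mostly with a low value. They report only what shows in the picture. A call takes as long as a camera call. They do not tell look-alikes from the thing itself.
- look_for(camera, thing): "point" ([row, column] in pixels, amid what is visible of it).
- outline_of(camera, thing): "mask" (480x640 bool, what is visible of it) and "point" ([row, column] in pixels, amid what is visible of it).
The state is a dict: "t": time; "joints": joint angles; "joint_velocities": joint speeds; "joint_torque": joint torques, N m; "tool_pos": TCP position; "eef_rot": TCP orientation; "contact_force": force on the tool from outside, world axes, zero at the start; "torque": the same for the moment, N m; "width": opening from 0.0 (shut) to 1.0 (fully open); "finger_force": force on a finger pad.
Only numpy, scipy, OpenCV 4.12 (cv2) and the standard library are available. Lean on these libraries where they do the work, as an engineer would, in place of code of your own. Each camera call takes 0.05 s, during which the arm holds its last target. There are 200 camera calls.

## Task

Load the flooring sample with the red-brown coating, coated face up, into the test holder: lay it on the holder's bed and slide it under the bridge gently until it is fully home against the blue end stop. Then turn the knurled brass thumbscrew clockwise until its rubber foot seats on the sample and the resistance clearly rises, stop there without overtightening, and let go. Leave the blue-grey sample and the other things on the bench where they are.

Things in the scene. Friction and masses are not known exactly. Their poses are not given: they have to be found in the camera images.
- holder: Test holder, fixed to the bench. Origin on the bench; +x is the way the sample slides in, roughly away from the robot; z up. Holder frame, mm: aluminium tongue 36 wide along x from -170 to 80 at y = 0, its top (the bed) at z = 30. Grey foot plate, x -80 to 120, y +-80, 12 high. Beside the tongue before x = -42 nothing is higher than 12, so fingers can straddle it
- mouth (a point): Point on the bed at the start of the flared entry: holder x -40, y 0, z 30 mm; axes as the holder's. From here to x = -20 the two guide walls narrow from y = +-36 to +-28 (inner faces), then run straight to x = 75; their tops are at z = 40 mm. The sample slides between them
- stop_face (a point): Centre of the end stop's face, against which the sample's far end must rest: holder x 75, y 0, z 37 mm; axes as the holder's. A sample that is home covers holder x -85 to 75
- stop: The blue end stop, 12 x 60 x 30 mm, part of the holder. Origin at the centre of its face towards the robot (as stop_face)
- bridge (a point): Top of the blue bridge across the channel, below the thumbscrew: holder x 35, y 0, z 82 mm. The bridge covers holder x 18 to 52, y +-62 mm; below its beam (underside z = 68 mm) the sample passes, between posts 92 mm apart
- sample: The sample to load: cement strip 160 (x) x 50 (y) x 14 (z) mm, about 250 g, top coated red-brown, both ends alike. Loose on the bench left or right of the holder, its +x end roughly away from the robot. Origin at the centre of its underside; when it is home this lies at holder x -5, y 0, z 30 mm
- screw_grip (a point): Middle of the thumbscrew's round knurled brass head, on its upright axis, 111 mm over the bench (holder x 35, y 0). Head 31 mm in diameter, from 98 to 124 mm over the bench; red mark on top along its x. It turns in place, about 0.12 N m when free, in all 0.7 to 3.6 rad: several grips. Clockwise from above drives the foot down 5 mm per rad
- spindle: Steel spindle below the bridge, moved down by the thumbscrew; black rubber foot (20 mm disc) at its end, its face 4 to 16 mm below this origin: differs each time, not measured. It starts 3 to 16.5 mm above a loaded sample. From touch the torque grows about 1.3 N m per rad; well seated at 0.22 to 0.3 N m, overtight above 0.38. Let go, the screw eases back a little and stays tight
- blank: The other sample, same size, blue-grey coating. Leave it alone. Origin at the centre of its underside
- tin: Closed steel paint tin, 86 mm in diameter, 110 mm high. Leave it alone. Origin at the centre of its underside
- pot: Open white plastic pot, 110 mm in diameter, 90 mm high. Leave it alone. Origin at the centre of its underside
- jar: Small jar with blue cap, 56 mm in diameter, 70 mm high. Leave it alone. Origin at the centre of its underside
Not all that is in view belongs to the job. Leave any purple look-alike of the sample alone.

How it is judged:
On the way, in this order (a step that is already met when the one before it is completed fails the run):
1. the sample lies flat on the bed, home against the end stop, with the foot not yet on it (x of sample in the frame of holder between -0.008 and 0 m and z of sample in the frame of holder between 0.027 and 0.033 m and angle between the x axis of sample and the x axis of holder, either way round below 0.08 rad and angle between sample's own z axis and vertical below 0.05 rad and contact force between spindle and sample below 2 N), for 0.1 s.
2. the foot is seated on the sample with 14 N or more (contact force between spindle and sample above 14 N), for 0.2 s.
At the end, for the whole second after the job is handed in: The sample lies flat on the bed (within 3 mm), coated face up, along the channel, its far end within 3 mm of the end stop, at rest, and the foot presses on it with more than 14 N (x of sample in the frame of holder between -0.008 and 0 m and z of sample in the frame of holder between 0.027 and 0.033 m and angle between the x axis of sample and the x axis of holder, either way round below 0.08 rad and angle between sample's own z axis and vertical below 0.05 rad and linear speed of sample below 0.01 m/s and contact force between spindle and sample above 14 N); the robot touches nothing.
It fails at once if the screw is overtightened: the foot presses on the sample with more than 110 N (contact force between spindle and sample above 110 N).
It fails at once if the sample is rammed against the end stop with more than 40 N (contact force between sample and stop above 40 N).
It fails at once if the other sample is moved by more than 20 mm (distance of blank from where it was at the start of the episode above 0.02 m).
It fails at once if the tin, pot or jar is moved by more than 30 mm (distance of any of tin, pot, jar from where it was at the start of the episode above 0.03 m).
It also fails if it takes over 72 s, if anything falls off the work surface, if the arm or the gripper's body presses on something with over 40 N, if the wrist force passes 120 N, or if a joint passes its speed limit or range.

## Working session

There is one attempt and no reset: what is moved stays moved. The work goes in short steps, Python scripts to look and compute and a tool call to move; the robot and the scene stay as the last step left them, time stands still between calls to the robot, and variables do not carry over. Pictures are saved under pics/ and viewed, at most 10 in all, crops included, and the job is handed in when it is done.

Besides the shell and the picture viewer there is one more tool, called after "Emit:" as name(argument=value, ...), one argument or row to a line, values as JSON. arm_command: Moves the arm, as the interface text tells. Its arguments: {"type":"object","properties":{"steps":{"type":"array"},"squeeze":{"type":"number"}},"required":["steps"]}

```bash
mkdir -p pics; ls; cat > h.py <<'E'
import numpy as np, cv2
from cell import status, vision, ticket, look_for, outline_of, ctrl
def cam(name):
    s=status.read_state(); c=vision.capture(name)
    if 'mount' in c:
        from scipy.spatial.transform import Rotation as R
        T=np.eye(4);T[:3,:3]=R.from_euler('xyz',s['eef_rot']).as_matrix();T[:3,3]=s['tool_pos'];c['extrinsics']=T@c['mount']
    return c
def to_plane(c,pts,z):
    "pts (row,col) -> world on plane z"
    p=np.atleast_2d(np.array(pts,float)); K=np.array(c['intrinsics']);E=np.array(c['extrinsics'])
    d=np.c_[p[:,1],p[:,0],np.ones(len(p))]@np.linalg.inv(K).T@E[:3,:3].T; o=E[:3,3]
    return o+d*((z-o[2])/d[:,2])[:,None]
def proj(c,P):
    E=np.linalg.inv(c['extrinsics']); q=np.atleast_2d(P)@E[:3,:3].T+E[:3,3]; q=q@np.array(c['intrinsics']).T; return (q/q[:,2:])[:,:2]
E
python3 - <<'E'
from h import *
s=status.read_state();print(s,ctrl.tip_extent)
for n in ['top','scene']:
    c=cam(n);cv2.imwrite(f'pics/{n}1.png',c['pixels']);print(n,np.round(c['extrinsics'],3).tolist(),c['intrinsics'])
    for t in ['holder','stop','bridge','screw_grip','sample','blank','tin','pot','jar']:
        print(t,[(round(d['conf'],2),np.round(d['point']).tolist(),np.round(to_plane(c,d['point'],{'sample':.014,'blank':.014,'screw_grip':.124,'bridge':.082}.get(t,0.03)),3)[0].tolist()) for d in look_for(n,t)][:3])
E
```

```text
pics
{'t': 0.0, 'joints': array([-1.361989  ,  0.46837598, -0.01158889,  1.60359883,  0.0060012 ,
        1.07139047, -0.05628295]), 'joint_velocities': array([-0.00173547, -0.00091546, -0.00015937,  0.00143002,  0.00118417,
       -0.00089974, -0.00118092]), 'joint_torque': array([ 1.17959233e-03, -5.20569420e+01, -1.22340076e-02, -2.43750340e+01,
       -5.66717971e-02,  1.71478110e-02,  1.47497062e-04]), 'tool_pos': array([0.16189166, 0.62896777, 0.23565134]), 'eef_rot': array([-3.13985910e+00,  1.29400510e-04,  2.88972653e+00]), 'contact_force': array([0.1780153 , 0.68640746, 0.39714923]), 'torque': array([-0.00030802,  0.00504229, -0.01796698]), 'finger_force': 0.0, 'width': 0.9986738839547521} 0.022
top [[-0.023, -0.98, 0.198, 0.243], [-1.0, 0.025, 0.012, 0.052], [-0.017, -0.197, -0.98, 1.288], [0.0, 0.0, 0.0, 1.0]] [[474.38403846   0.         317.74905479]
 [  0.         474.38403846 237.02938914]
 [  0.           0.           1.        ]]
holder [(0.67, [195.0, 346.0], [0.613, -0.013, 0.03])]
stop [(0.47, [162.0, 350.0], [0.707, -0.027, 0.03])]
bridge [(0.93, [194.0, 349.0], 
[... 573 characters left out ...]
 -0.743, 0.897], [0.0, 0.0, 0.0, 1.0]] [[494.18406826   0.         325.76104008]
 [  0.         494.18406826 240.60874604]
 [  0.           0.           1.        ]]
holder []
stop [(0.91, [333.0, 271.0], [0.696, -0.035, 0.03])]
bridge [(0.56, [320.0, 281.0], [0.697, -0.01, 0.082])]
screw_grip [(0.78, [293.0, 273.0], [0.664, -0.026, 0.124]), (0.68, [318.0, 118.0], [0.73, -0.308, 0.124])]
sample [(0.68, [201.0, 422.0], [0.279, 0.305, 0.014]), (0.58, [267.0, 416.0], [0.499, 0.275, 0.014])]
blank [(0.59, [266.0, 181.0], [0.515, -0.267, 0.014])]
tin [(0.95, [341.0, 445.0], [0.701, 0.314, 0.03])]
pot [(0.8, [316.0, 117.0], [0.667, -0.361, 0.03])]
jar [(0.64, [314.0, 516.0], [0.632, 0.467, 0.03])]
```

View pics/top1.png

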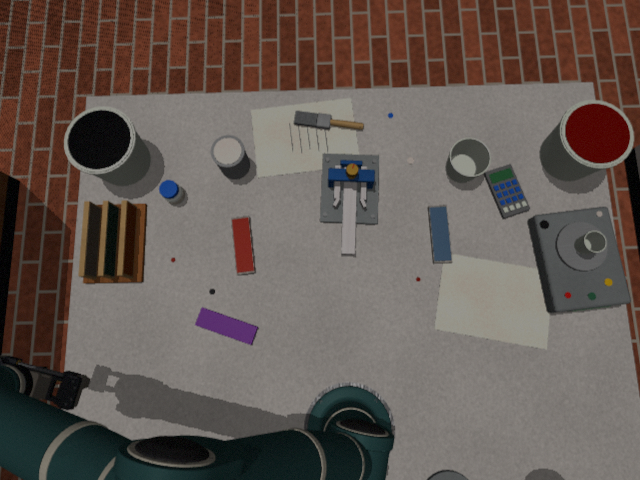

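View pics/scene1.png

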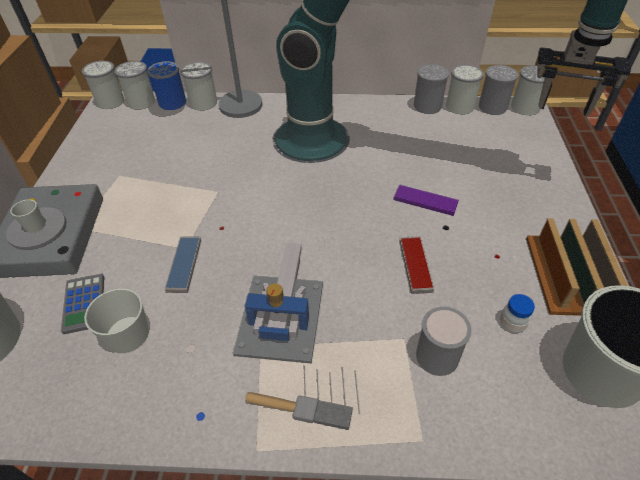

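The top view shows the red sample at (col 243, row 245), the holder's tongue at (349, 235), the bridge at (351, 177), the blank at (440, 234) and a purple look-alike at (227, 326). The scene view agrees. Next I'll measure the sample and the holder.

```bash
cat > m.py <<'E'
from h import *
def edgeang(a,b): d=b-a; return np.arctan2(d[1],d[0])
def rect(c,mask,z):
    n,l,st,_=cv2.connectedComponentsWithStats(mask.astype(np.uint8)); k=1+np.argmax(st[1:,4])
    cs,_=cv2.findContours((l==k).astype(np.uint8),cv2.RETR_EXTERNAL,cv2.CHAIN_APPROX_NONE)
    p=max(cs,key=len)[:,0,::-1]; w=to_plane(c,p,z)[:,:2]
    (cx,cy),(a,b),ang=cv2.minAreaRect((w*1000).astype(np.float32)); return round(cx,1),round(cy,1),round(a,1),round(b,1),round(ang,2),st[k].tolist()
def masks(c):
    h=cv2.cvtColor(c['pixels'],cv2.COLOR_BGR2HSV); H,S,V=[h[...,i].astype(int) for i in range(3)]
    return dict(red=((H<10)|(H>172))&(S>130)&(V>60), blue=(H>100)&(H<125)&(S>150)&(V>50), brass=(H>10)&(H<25)&(S>120)&(V>60)), (H,S,V)
E
python3 - <<'E'
from m import *
c=cam('top'); m,(H,S,V)=masks(c)
def win(k,r0,r1,c0,c1):
    z=np.zeros_like(k);z[r0:r1,c0:c1]=k[r0:r1,c0:c1];return z
print('sample',rect(c,win(m['red'],200,290,215,270),.014))
print('bridge',rect(c,win(m['blue'],166,195,320,385),.082))
print('brass',rect(c,win(m['brass'],155,190,335,370),.124))
print(V[100:260:10,330],V[205,300:400:3],V[240,330:370])
E
```

```text
sample (484.7, 273.7, 148.2, 44.6, 6.21, [232, 218, 22, 54, 863])
bridge (654.3, 5.8, 53.1, 30.7, 88.39, [329, 169, 21, 12, 211])
brass (653.8, -26.5, 25.7, 27.1, 88.01, [347, 164, 11, 11, 103])
[144 149 114 145 151 150  88  97  48  93  91  94  93 133 132 129] [134 131 133 130 131 132 128  94  92  91  90  84  90  69  83 149 150 145
 150  82  79 135 101  89  91  93 120 127 127 131 132 124 125 128] [132 130 130 132 132 128 125 130 130 126 128 110 140 149 148 150 149 147
 146 148 148 148 145 149 147 103 115 123 122 126 128 126 126 129 130 125
 126 126 125 126]
```

Emit:
arm_command(
  steps=[
    [[31, -65, 21], [0, 0, 0.2], 1],
    [[31, -65, 21], [0, 0, 0.2], 1],
    [[31, -65, 21], [0, 0, 0.2], 1],
    [[31, -65, 21], [0, 0, 0.2], 1],
    [[31, -65, 21], [0, 0, 0.2], 1],
    [[31, -65, 21], [0, 0, 0.2], 1],
    [[31, -65, 21], [0, 0, 0.2], 1],
    [[31, -65, 21], [0, 0, 0.2], 1],
    [[31, -65, 21], [0, 0, 0.2], 1],
    [[31, -65, 21], [0, 0, 0.2], 1],
    [[31, -65, 21], [0, 0, 0.2], 1],
    [[31, -65, 21], [0, 0, 0.2], 1],
    [[31, -65, 21], [0, 0, 0.2], 1],
    [[31, -65, 21], [0, 0, 0.2], 1],
    [[31, -65, 21], [0, 0, 0.2], 1],
  ],
)

```text
t: 2.92
tool_pos: [0.4715, -0.019, 0.4461]
eef_rot: [3.141, -0.001, 3.093]
contact_force: [0.6, -0.1, -0.9]
width: 1.001
finger_force: 0.0
```

```bash
python3 - <<'E'
from m import *
s=status.read_state();print(s['tool_pos'],s['eef_rot'])
c=cam('wrist');cv2.imwrite('pics/w1.png',c['pixels']);print(np.round(c['extrinsics'],3).tolist(),c['intrinsics'][0][0]);np.savez('w1.npz',**{k:c[k] for k in ['pixels','intrinsics','extrinsics']})
E
```

```text
[ 0.47148171 -0.01895199  0.44610272] [ 3.14134797e+00 -9.75219584e-04  3.09254561e+00]
[[0.05, 0.968, 0.246, 0.403], [0.999, -0.048, -0.012, -0.016], [-0.0, 0.246, -0.969, 0.595], [0.0, 0.0, 0.0, 1.0]] 378.1376458494559
```

View pics/w1.png

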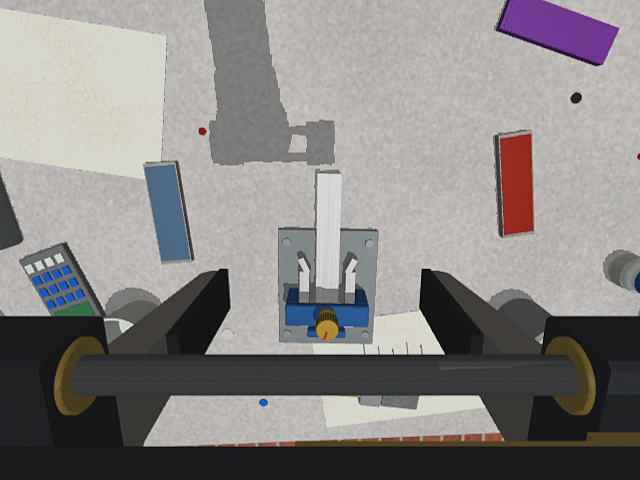

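The wrist view shows the tongue end at about (cols 316–341, row 171), the plate's near corners at (278, 228) and (378, 230), the thumbscrew at (327, 325), and the sample at (516, 183).

```bash
python3 - <<'E'
from m import *
c=dict(np.load('w1.npz')); m,(H,S,V)=masks(c)
w=m['red'].copy(); w[:,:480]=0; w[:120]=0; w[250:]=0; print('sample',rect(c,w,.014))
def wrow(V,r,a,b):
    g=np.gradient(cv2.GaussianBlur(V.astype(np.float32),(3,3),0)[r,a:b]); return a+np.argmax(g),a+np.argmin(g)
print(V[200,300:360],V[240,265:300],V[240,365:390],V[160:185,328],V[215:240,295])
b=m['blue'].copy(); b[:,:270]=0;b[:,390:]=0;b[:285]=0;b[345:]=0; print('blue',rect(c,b,.082))
# tongue edges rows 180..225, plate side edges rows 235..335
T=[];P=[]
for r in range(178,226,2):
    hi,lo=wrow(V,r,308,352); T.append((r,hi,lo))
for r in range(235,300,3):
    P.append((r,wrow(V,r,268,290)[1],wrow(V,r,368,388)[0]))
T=np.array(T);P=np.array(P)
for A,z in((T,.03),(P,.012)):
    L=to_plane(c,A[:,[0,1]],z);Rr=to_plane(c,A[:,[0,2]],z)
    for q in(L,Rr): f=np.polyfit(q[:,0],q[:,1],1); print('slope',f[0],'y at .5',np.polyval(f,.5),'y at .65',np.polyval(f,.65), 'res',np.std(q[:,1]-np.polyval(f,q[:,0])))
E
```

```text
sample (485.3, 275.0, 149.4, 45.6, 6.14, [500, 134, 33, 101, 2906])
[187 189 187 184 184 185 186 186 185 178 177 181 184 181 176 104 122 199
 220 215 214 214 214 215 214 212 215 214 207 211 214 214 212 213 213 216
 217 214 214 215 216 183 184 188 189 189 190 186 182 180 184 190 192 190
 188 187 187 187 186 183] [185 188 189 189 186 184 184 185 187 189 193 197 190 104 141 138 137 120
 134 156 152 155 156 156 132 117 137 137 137 136 137 137 137 139 136] [116 108  88 125 140 129 123 136 146 146 146 143 126 145 186 182 183 185
 191 191 186 183 191 191 190] [127 125 121 122 165 200 192 191 199 172 123 129 105 140 206 219 214 213
 215 213 214 214 214 213 213] [184 185 185 187 191 193 193 188 184 182 186 159 111  82  85 130 140 138
 138 140 138 137 137 137 136]
blue (651.3, -24.9, 121.0, 76.2, 86.22, [286, 289, 83, 49, 1902])
slope -0.06940257094839823 y at .5 -0.03277659145289412 y at .65 -0.04318697709515386 res 0.0005798369937510768
slope -0.06620233484453392 y at .5 -0.03727726833403681 y at .65 -0.047207618560716896 res 0.0006242889197342038
slope -0.052855946246643234 y at .5 -0.09724825565526432 y at .65 -0.10517664759226081 res 0.001528329249779929
slope -0.07897596356848482 y at .5 0.06690127151286615 y at .65 0.055054876977593425 res 0.0007077417680759409
```

```bash
python3 - <<'E'
from m import *
c=dict(np.load('w1.npz')); m,(H,S,V)=masks(c)
g=V.astype(float)
l=[];r=[]
for row in range(178,226):
    cols=np.where(g[row,310:350]>203)[0]+310; cols=cols[(cols>314)&(cols<345)]
    l.append((row,cols.min()-.5)); r.append((row,cols.max()+.5))
L=to_plane(c,l,.03);Rr=to_plane(c,r,.03)
for q in(L,Rr,(L+Rr)/2): f=np.polyfit(q[:,0],q[:,1],1); print('slope',f[0],'y.5',np.polyval(f,.5),'y.65',np.polyval(f,.65))
e=[]
for col in range(319,340):
    rr=np.where(g[165:185,col]<160)[0].max()+165; e.append((rr+.5+.5,col))
print('tongue end',to_plane(c,e,.03).mean(0))
e=[]
for col in range(285,312):
    rr=np.where(g[220:235,col]<115)[0].max()+220; e.append((rr+1,col))
print('plate end', to_plane(c,e,.012).mean(0))
b=m['blue'].copy(); b[:,:270]=0;b[:,390:]=0;b[:285]=0;b[345:]=0
# top face of screw
br=m['brass']; ys,xs=np.where(br[300:345,310:345]); print('brass',ys.min()+300,ys.max()+300,xs.min()+310,xs.max()+310)
cv2.imwrite('pics/w1c.png',cv2.resize(c['pixels'][160:350,260:400],None,fx=4,fy=3.1,interpolation=cv2.INTER_CUBIC))
yaw=-.067
for o in [(.0,0)]:
  ex=to_plane(c,e,.012).mean(0)
E
```

```text
slope -0.0854984396308246 y.5 -0.032450422731323696 y.65 -0.04527518867594739
slope -0.07014035182864697 y.5 0.0030321260038942005 y.65 -0.007488926770402846
slope -0.07783207003761473 y.5 -0.014702501305696784 y.65 -0.026377311811338993
tongue end [ 0.45154857 -0.01184382  0.03      ]
plate end [ 0.5390173  -0.06489015  0.012     ]
brass 309 339 316 338
```

View pics/w1c.png

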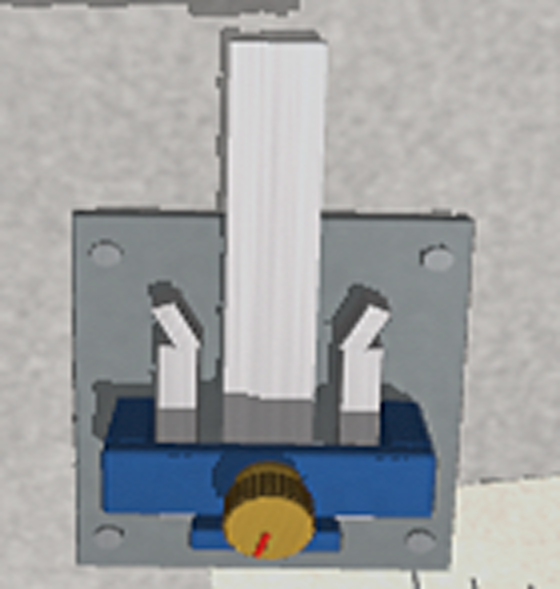

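Emit:
arm_command(
  steps=[
    [[-4.6, 28.8, -30], [0, 0, 0.156], 1],
    [[-4.6, 28.8, -30], [0, 0, 0.156], 1],
    [[-4.6, 28.8, -30], [0, 0, 0.156], 1],
    [[-4.6, 28.8, -30], [0, 0, 0.156], 1],
    [[-4.6, 28.8, -30], [0, 0, 0.156], 1],
    [[-4.6, 28.8, -30], [0, 0, 0.156], 1],
    [[-4.6, 28.8, -30], [0, 0, 0.156], 1],
    [[-4.6, 28.8, -30], [0, 0, 0.156], 1],
    [[-4.6, 28.8, -34], [0, 0, 0.156], 1],
    [[-4.6, 28.8, -38], [0, 0, 0.156], 1],
    [[-4.6, 28.8, -40.5], [0, 0, 0.156], 1],
    [[-4.6, 28.8, -42], [0, 0, 0.156], 1],
    [[-4.6, 28.8, -42], [0, 0, 0.156], 1],
    [[-4.6, 28.8, -42], [0, 0, 0.156], 1],
  ],
)

```text
t: 4.72
tool_pos: [0.4268, 0.2678, 0.0277]
eef_rot: [3.141, 0.002, -3.038]
contact_force: [0.0, -0.7, 0.2]
width: 0.998
finger_force: 0.0
```

Emit:
arm_command(
  steps=[
    [[0, 0, -0.2], [0, 0, 0], 1],
    [[0, 0, -0.2], [0, 0, 0], 0.4],
    [[0, 0, -0.2], [0, 0, 0], 0.4],
    [[0, 0, -0.2], [0, 0, 0], 0.4],
    [[0, 0, -0.2], [0, 0, 0], 0.4],
    [[0, 0, -0.2], [0, 0, 0], 0.3],
    [[0, 0, -0.2], [0, 0, 0], 0.3],
    [[0, 0, -0.2], [0, 0, 0], 0.3],
  ],
  squeeze=50,
)

```text
t: 5.72
tool_pos: [0.426, 0.2676, 0.0246]
eef_rot: [3.141, 0.0, -3.037]
contact_force: [-0.8, 2.3, 0.7]
width: 0.543
finger_force: 49.9
```

Emit:
arm_command(
  steps=[
    [[0, 0, 1], [0, 0, 0], 0.3],
    [[0, 0, 3], [0, 0, 0], 0.3],
    [[0, 0, 7], [0, 0, 0], 0.3],
    [[0, -3, 7], [0, 0, -0.02], 0.3],
    [[0.3, -8, 7], [0, 0, -0.06], 0.3],
    [[0.6, -13, 7], [0, 0, -0.1], 0.3],
    [[0.8, -18, 7], [0, 0, -0.14], 0.3],
    [[1, -23, 7], [0, 0, -0.177], 0.3],
    [[1.1, -26, 7], [0, 0, -0.177], 0.3],
    [[1.1, -27.8, 7], [0, 0, -0.177], 0.3],
    [[1.1, -27.8, 7], [0, 0, -0.177], 0.3],
    [[1.1, -27.8, 7], [0, 0, -0.177], 0.3],
    [[1.1, -27.8, 7], [0, 0, -0.177], 0.3],
  ],
)

```text
t: 7.35
tool_pos: [0.4369, -0.0094, 0.0946]
eef_rot: [3.141, -0.0, 3.071]
contact_force: [-0.5, -0.4, -3.5]
width: 0.534
finger_force: 49.9
```

```bash
python3 - <<'E'
from m import *
s=status.read_state();print(s['tool_pos'],s['eef_rot'],s['contact_force'],s['torque'])
c=cam('wrist');t=cam('top');sc=cam('scene')
np.savez('w2.npz',**{k:c[k] for k in ['pixels','intrinsics','extrinsics']})
a=sc['pixels'][200:360,200:400]
cv2.imwrite('pics/w2.png',np.hstack([cv2.resize(c['pixels'],(400,300)),cv2.resize(a,(375,300),interpolation=cv2.INTER_CUBIC)]))
E
```

```text
[ 0.43693323 -0.009434    0.09460858] [ 3.14124496e+00 -1.55080718e-04  3.07052804e+00] [-0.46327041 -0.38438984 -3.48624214] [ 0.04923313  0.14939206 -0.02180124]
```

View pics/w2.png

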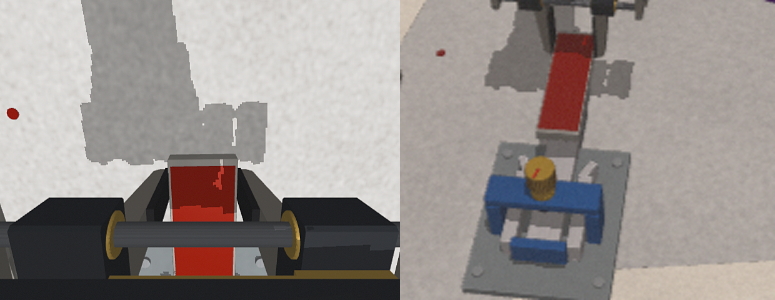

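The wrist and scene crops show the sample level in the jaws, red face up, in line with the tongue and ahead of the bridge. Next I'll lower it onto the bed.

Emit:
arm_command(
  steps=[
    [[0, 0, -1.5], [0, 0, 0], 0.3],
    [[0, 0, -2.5], [0, 0, 0], 0.3],
    [[0, 0, -3.2], [0, 0, 0], 0.3],
    [[0, 0, -3.6], [0, 0, 0], 0.3],
    [[0, 0, -3.9], [0, 0, 0], 0.3],
    [[0, 0, -3.9], [0, 0, 0], 0.3],
    [[0, 0, -3.9], [0, 0, 0], 0.3],
  ],
)

```text
t: 8.38
tool_pos: [0.4372, -0.0105, 0.0558]
eef_rot: [3.141, 0.0, 3.069]
contact_force: [0.2, 0.5, -2.6]
width: 0.534
finger_force: 49.9
```

```bash
python3 - <<'E'
from m import *
s=status.read_state();print(s['tool_pos'],s['eef_rot'],s['contact_force'],s['torque'])
c=cam('top'); m,_=masks(c); w=m['red'].copy(); w[:,:325]=0;w[:,380:]=0;w[175:]=w[175:];w[:170]=0;w[290:]=0
print(rect(c,w,.044))
E
```

```text
[ 0.43715013 -0.0104987   0.05578935] [3.14144698e+00 4.63874753e-04 3.06870314e+00] [ 0.18199434  0.49695686 -2.64891898] [0.01919187 0.160142   0.02688574]
(564.3, -27.6, 27.0, 8.4, 88.45, [347, 209, 11, 4, 31])
```

Emit:
arm_command(
  steps=[
    [[0, 0, -0.12], [0, 0, 0], 0.3],
    [[0.7, -0.05, -0.12], [0, 0, 0], 0.3],
    [[1.4, -0.1, -0.12], [0, 0, 0], 0.3],
    [[2.1, -0.15, -0.12], [0, 0, 0], 0.3],
    [[2.8, -0.2, -0.12], [0, 0, 0], 0.3],
    [[3.5, -0.25, -0.12], [0, 0, 0], 0.3],
    [[4.2, -0.3, -0.12], [0, 0, 0], 0.3],
    [[4.2, -0.3, -0.12], [0, 0, 0], 0.3],
  ],
)

```text
t: 9.43
tool_pos: [0.4796, -0.0136, 0.0546]
eef_rot: [3.142, 0.001, 3.069]
contact_force: [-2.1, -0.5, 4.3]
width: 0.536
finger_force: 49.9
```

Emit:
arm_command(
  steps=[
    [[0.7, -0.05, 0.02], [0, 0, 0], 0.3],
    [[1.4, -0.1, 0.02], [0, 0, 0], 0.3],
    [[2.1, -0.15, 0.02], [0, 0, 0], 0.3],
    [[2.8, -0.2, 0.02], [0, 0, 0], 0.3],
    [[3.5, -0.25, 0.02], [0, 0, 0], 0.3],
    [[4.2, -0.3, 0.02], [0, 0, 0], 0.3],
    [[4.9, -0.35, 0.02], [0, 0, 0], 0.3],
    [[5.5, -0.4, 0.02], [0, 0, 0], 0.3],
    [[5.5, -0.4, 0.02], [0, 0, 0], 0.3],
  ],
)

```text
t: 10.55
tool_pos: [0.5352, -0.0175, 0.0546]
eef_rot: [-3.141, 0.002, 3.069]
contact_force: [-0.5, 0.1, 0.6]
width: 0.538
finger_force: 49.9
```

```bash
python3 - <<'E'
from m import *
s=status.read_state();print(s['tool_pos'],s['eef_rot'],s['contact_force'],s['torque'])
c=cam('scene')
t=cam('top'); 
cv2.imwrite('pics/s3.png',np.hstack([cv2.resize(c['pixels'][240:370,220:340],(400,433),interpolation=cv2.INTER_CUBIC),cv2.resize(t['pixels'][140:270,300:420],(400,433),interpolation=cv2.INTER_CUBIC)]))
E
```

```text
[ 0.53523403 -0.01754421  0.0546059 ] [-3.14142868e+00  1.83023240e-03  3.06888787e+00] [-0.49247376  0.10992961  0.55045729] [ 0.03694483  0.06081161 -0.00475601]
```

View pics/s3.png

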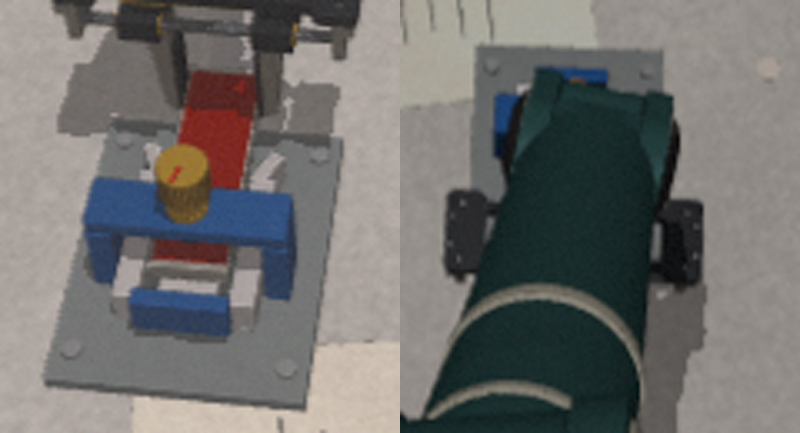

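The sample is under the bridge between the guides, about 20 mm short of the blue stop. I'll lower the grip so the pads slip before the stop sees much force.

Emit:
arm_command(
  steps=[
    [[0, 0, 0], [0, 0, 0], 0.3],
    [[0.4, -0.03, 0], [0, 0, 0], 0.3],
    [[0.8, -0.06, 0], [0, 0, 0], 0.3],
    [[1.2, -0.09, 0], [0, 0, 0], 0.3],
    [[1.5, -0.11, 0], [0, 0, 0], 0.3],
    [[1.6, -0.12, 0], [0, 0, 0], 0.3],
    [[1.7, -0.12, 0], [0, 0, 0], 0.3],
    [[1.8, -0.13, 0], [0, 0, 0], 0.3],
  ],
  squeeze=12,
)

```text
t: 11.65
tool_pos: [0.5508, -0.0187, 0.0546]
eef_rot: [3.141, -0.003, 3.069]
contact_force: [-4.4, 1.4, 6.2]
width: 0.541
finger_force: 12.0
```

Emit:
arm_command(
  steps=[
    [[0.1, -0.01, 0], [0, 0, 0], 0.3],
    [[0.2, -0.01, 0], [0, 0, 0], 0.3],
    [[0.3, -0.02, 0], [0, 0, 0], 0.3],
  ],
)

```text
t: 12.02
tool_pos: [0.5538, -0.0189, 0.0546]
eef_rot: [3.141, -0.003, 3.069]
contact_force: [-5.1, 1.1, 4.6]
width: 0.54
finger_force: 12.0
```

Emit:
arm_command(
  steps=[
    [[0.1, -0.01, 0], [0, 0, 0], 0.3],
    [[0.2, -0.01, 0], [0, 0, 0], 0.3],
    [[0.3, -0.02, 0], [0, 0, 0], 0.3],
  ],
)

```text
t: 12.4
tool_pos: [0.5559, -0.019, 0.0546]
eef_rot: [3.141, -0.005, 3.069]
contact_force: [-8.4, 0.4, 9.5]
width: 0.545
finger_force: 12.0
```

```bash
python3 - <<'E'
from m import *
s=status.read_state();print(s['tool_pos'],s['contact_force'],s['torque'])
c=cam('scene')
cv2.imwrite('pics/s4.png',cv2.resize(c['pixels'][260:350,230:330],(800,600),interpolation=cv2.INTER_CUBIC))
E
```

```text
[ 0.55585968 -0.01902748  0.05456247] [-8.37766764  0.42041231  9.49070222] [0.24499004 2.04764461 0.02012813]
```

View pics/s4.png

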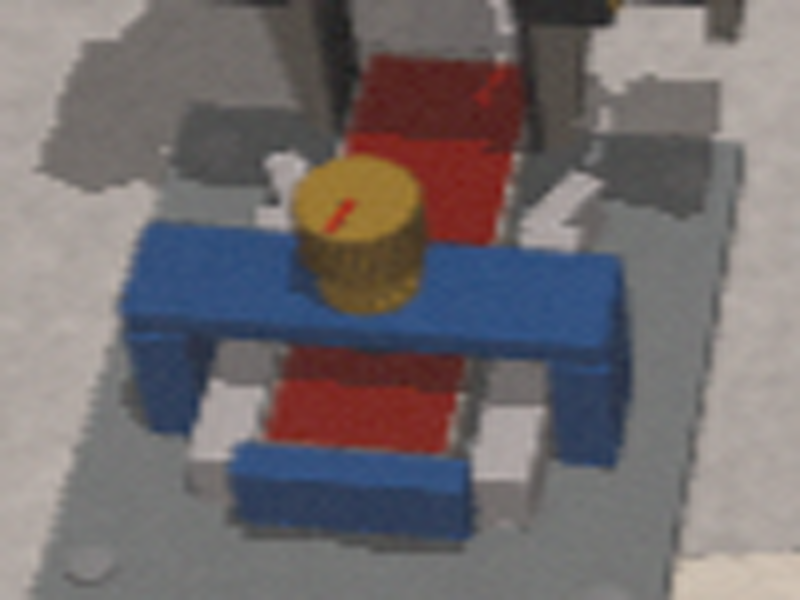

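The far end is at the stop face or within a couple of mm of it (bottom edge at row ~450 of the crop). I'll push gently until contact is certain.

Emit:
arm_command(
  steps=[
    [[0.1, -0.01, 0.05], [0, 0, 0], 0.3],
    [[0.2, -0.01, 0.08], [0, 0, 0], 0.3],
    [[0.2, -0.01, 0.08], [0, 0, 0], 0.3],
  ],
)

```text
t: 12.82
tool_pos: [0.556, -0.019, 0.0545]
eef_rot: [3.141, -0.009, 3.069]
contact_force: [-9.2, 0.1, 6.9]
width: 0.54
finger_force: 12.0
```

Emit:
arm_command(
  steps=[
    [[0.1, -0.01, 0.1], [0, 0, 0], 0.3],
    [[0.2, -0.01, 0.1], [0, 0, 0], 0.3],
    [[0.3, -0.02, 0.1], [0, 0, 0], 0.3],
    [[0.3, -0.02, 0.1], [0, 0, 0], 0.3],
  ],
)

```text
t: 13.32
tool_pos: [0.5563, -0.0191, 0.0545]
eef_rot: [3.141, -0.014, 3.069]
contact_force: [-14.6, 1.3, 6.4]
width: 0.542
finger_force: 12.0
```

Emit:
arm_command(
  steps=[
    [[-0.3, 0.02, 0], [0, 0, 0], 0.7],
    [[-0.3, 0.02, 0], [0, 0, 0], 1],
    [[-0.3, 0.02, 0.2], [0, 0, 0], 1],
    [[-0.3, 0.02, 1], [0, 0, 0], 1],
    [[-0.5, 0.02, 5], [0, 0, 0], 1],
    [[-0.5, 0, 11], [0, 0, 0], 1],
    [[-0.5, 0, 17], [0, 0, 0], 1],
    [[-0.5, 0, 21], [0, 0, 0], 1],
    [[-0.5, 0, 21], [0, 0, 0], 1],
    [[-0.5, 0, 21], [0, 0, 0], 1],
  ],
)

```text
t: 14.58
tool_pos: [0.5575, -0.0194, 0.2661]
eef_rot: [3.141, -0.0, 3.069]
contact_force: [-0.2, -0.1, -0.4]
width: 0.998
finger_force: 0.0
```

```bash
python3 - <<'E'
from m import *
s=status.read_state();print(s['tool_pos'],s['eef_rot'],s['contact_force'],s['joints'])
c=cam('wrist');np.savez('w5.npz',**{k:c[k] for k in ['pixels','intrinsics','extrinsics']})
sc=cam('scene'); t=cam('top')
np.savez('s5.npz',**{k:sc[k] for k in ['pixels','intrinsics','extrinsics']})
cv2.imwrite('pics/w5.png',np.hstack([cv2.resize(c['pixels'],(480,360)),cv2.resize(sc['pixels'][255:355,235:325],(320,360),interpolation=cv2.INTER_CUBIC)]))
for n,k in(('wrist',c),('scene',sc)):
  print(n,[(d['conf'],d['point'],to_plane(k,d['point'],.111)) for d in look_for(n,'screw_grip')])
  m,_=masks(k); print([np.round(x,1) for x in (np.argwhere(m['brass']).mean(0),)])
E
```

```text
[ 0.55752404 -0.01939757  0.26608948] [ 3.14137343e+00 -4.69292455e-04  3.06878764e+00] [-0.15011796 -0.14412587 -0.36122058] [-0.38696116  0.28920364  0.44163384  1.82439027 -0.14052846  1.05913042
  1.60570548]
wrist [(0.58, [334.1, 326.3], array([[ 0.65602406, -0.02566418,  0.111     ]]))]
[array([388.2, 376.8])]
scene [(0.51, [291.4, 273.8], array([[ 0.65008199, -0.02693562,  0.111     ]]))]
[array([108.5, 271.4])]
```

View pics/w5.png

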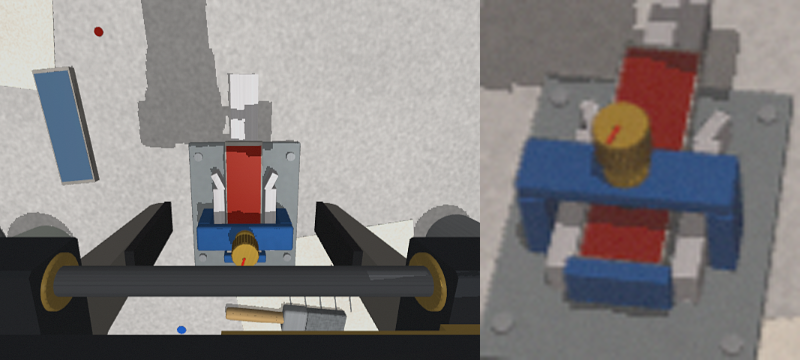

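The views show the sample in the channel with no visible gap at the stop, and the screw head at wrist (row 334, col 326), which gives (0.656, -0.026). I'll go to the head, turned +0.5 rad so there is room to turn clockwise.

Emit:
arm_command(
  steps=[
    [[4, -0.3, -3], [0, 0, 0.16], 1],
    [[8, -0.6, -6], [0, 0, 0.32], 1],
    [[9.9, -0.65, -8], [0, 0, 0.5], 1],
    [[9.9, -0.65, -10], [0, 0, 0.5], 1],
    [[9.9, -0.65, -13], [0, 0, 0.5], 1],
    [[9.9, -0.65, -15], [0, 0, 0.5], 1],
    [[9.9, -0.65, -15.6], [0, 0, 0.5], 1],
    [[9.9, -0.65, -15.6], [0, 0, 0.5], 1],
    [[9.9, -0.65, -15.6], [0, 0, 0.5], 1],
  ],
)

```text
t: 15.95
tool_pos: [0.6577, -0.026, 0.1116]
eef_rot: [-3.141, 0.002, -2.715]
contact_force: [0.3, -0.4, 0.3]
width: 1.001
finger_force: 0.0
```

```bash
python3 - <<'E'
from m import *
s=status.read_state();print(s['tool_pos'],s['contact_force'],s['torque'],s['joints'])
E
```

```text
[ 0.65769081 -0.02603891  0.11159287] [ 0.27070115 -0.37436253  0.34399185] [0.03759869 0.0188863  0.00118583] [-0.21929147  0.62739882  0.29214511  1.68854644 -0.22577592  0.85678894
  2.16606641]
```

Emit:
arm_command(
  steps=[
    [[-0.12, 0, -0.2], [0, 0, 0], 1],
    [[-0.12, 0, -0.2], [0, 0, 0], 0.2],
    [[-0.12, 0, -0.2], [0, 0, 0], 0.2],
    [[-0.12, 0, -0.2], [0, 0, 0], 0.2],
    [[-0.12, 0, -0.2], [0, 0, 0], 0.2],
    [[-0.12, 0, -0.2], [0, 0, 0], 0.2],
    [[-0.12, 0, -0.2], [0, 0, 0], 0.2],
    [[-0.12, 0, -0.2], [0, 0, 0], 0.2],
    [[-0.12, 0, -0.2], [0, 0, 0], 0.2],
    [[-0.12, 0, -0.2], [0, 0, 0], 0.2],
  ],
  squeeze=12,
)

```text
t: 17.2
tool_pos: [0.6552, -0.0246, 0.1083]
eef_rot: [3.139, -0.001, -2.714]
contact_force: [-3.1, 4.2, 2.9]
width: 0.331
finger_force: 12.0
```

```bash
cat > st.py <<'E'
from m import *
a=[]
s=status.read_state();print(s['t'],s['tool_pos'],s['eef_rot'],'F',s['contact_force'],'T',s['torque'],'w',s['width'],'j7',s['joints'][6])
E
python3 st.py
```

```text
17.2 [ 0.65518219 -0.02463355  0.10830097] [ 3.13949346e+00 -6.61859643e-04 -2.71363159e+00] F [-3.11582512  4.2422062   2.89783738] T [ 0.99903184  0.73653578 -0.01336465] w 0.3313538948601998 j7 2.1672062555966045
```

Emit:
arm_command(
  steps=[
    [[-0.13, 0.15, 0], [0, 0, 0], 0.2],
    [[-0.13, 0.15, 0], [0, 0, -0.05], 0.2],
    [[-0.13, 0.15, 0], [0, 0, -0.1], 0.2],
    [[-0.13, 0.15, 0], [0, 0, -0.15], 0.2],
    [[-0.13, 0.15, 0], [0, 0, -0.2], 0.2],
    [[-0.13, 0.15, 0], [0, 0, -0.25], 0.2],
  ],
)

```text
t: 17.95
tool_pos: [0.6551, -0.0247, 0.1084]
eef_rot: [-3.141, 0.001, -2.966]
contact_force: [0.4, 2.0, -1.2]
width: 0.337
finger_force: 12.0
```

```bash
python3 st.py
```

```text
17.95 [ 0.65512994 -0.02465092  0.10835528] [-3.14077432e+00  1.47176497e-03 -2.96569136e+00] F [ 0.40221634  2.02941266 -1.18579317] T [ 0.59643493 -0.12944397  0.18716054] w 0.3368133147279414 j7 1.9531525028574992
```

Emit:
arm_command(
  steps=[
    [[0, 0, 0], [0, 0, -0.05], 0.2],
    [[0, 0, 0], [0, 0, -0.1], 0.2],
    [[0, 0, 0], [0, 0, -0.15], 0.2],
    [[0, 0, 0], [0, 0, -0.2], 0.2],
  ],
)

```text
t: 18.45
tool_pos: [0.6552, -0.0246, 0.1084]
eef_rot: [-3.141, 0.002, 3.118]
contact_force: [1.6, 2.5, -0.8]
width: 0.338
finger_force: 12.0
```

```bash
python3 - <<'E'
exec(open('st.py').read())
sc=cam('scene')
cv2.imwrite('pics/s6.png',cv2.resize(sc['pixels'][240:350,220:330],(600,600),interpolation=cv2.INTER_CUBIC))
E
```

```text
18.45 [ 0.6551613  -0.02464219  0.10835192] [-3.14103756e+00  1.64044528e-03  3.11752900e+00] F [ 1.6020635   2.49712427 -0.842053  ] T [ 0.47444379 -0.17760954  0.10563639] w 0.3378689792725079 j7 1.7848876873005817
```

View pics/s6.png

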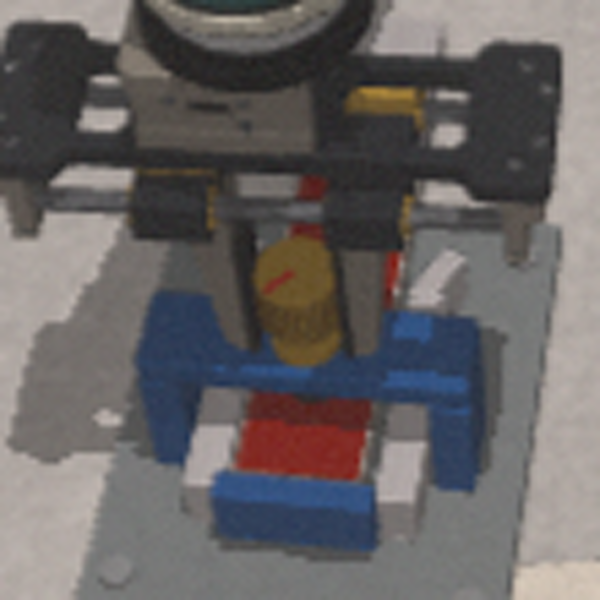

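The red mark has turned with the head, and the sample is still home. I'll cut the squeeze to 10 N so the pads slip before the screw is overtightened, then keep turning.

Emit:
arm_command(
  steps=[
    [[0, -0.05, 0], [0, 0, -0.05], 0.2],
    [[0, -0.05, 0], [0, 0, -0.1], 0.2],
    [[0, -0.05, 0], [0, 0, -0.15], 0.2],
    [[0, -0.05, 0], [0, 0, -0.2], 0.2],
    [[0, -0.05, 0], [0, 0, -0.25], 0.2],
    [[0, -0.05, 0], [0, 0, -0.3], 0.2],
  ],
  squeeze=10,
)

```text
t: 19.25
tool_pos: [0.6551, -0.0247, 0.1084]
eef_rot: [3.141, 0.001, 2.819]
contact_force: [0.9, 2.6, -0.6]
width: 0.336
finger_force: 10.0
```

```bash
python3 st.py
```

```text
19.25 [ 0.65514207 -0.02473282  0.1083529 ] [3.14125236e+00 1.43891371e-03 2.81852494e+00] F [ 0.86480185  2.56154506 -0.63256563] T [ 0.62869786 -0.25681061  0.15063678] w 0.33624491989765015 j7 1.534203139799771
```

Emit:
arm_command(
  steps=[
    [[0, 0.1, 0], [0, 0, -0.05], 0.2],
    [[0, 0.1, 0], [0, 0, -0.1], 0.2],
    [[0, 0.1, 0], [0, 0, -0.15], 0.2],
    [[0, 0.1, 0], [0, 0, -0.2], 0.2],
    [[0, 0.1, 0], [0, 0, -0.25], 0.2],
    [[0, 0.1, 0], [0, 0, -0.3], 0.2],
  ],
)

```text
t: 20.0
tool_pos: [0.6551, -0.0247, 0.1084]
eef_rot: [-3.141, 0.002, 2.518]
contact_force: [1.8, 1.0, -2.4]
width: 0.335
finger_force: 10.0
```

```bash
python3 st.py
```

```text
20.0 [ 0.65511425 -0.02474615  0.10836871] [-3.14144342e+00  2.11554278e-03  2.51789338e+00] F [ 1.77919148  0.96760609 -2.44026947] T [ 0.21448629 -0.25434981  0.12184758] w 0.3347270782715146 j7 1.2807450402712242
```

Emit:
arm_command(
  steps=[
    [[0.05, 0.05, 0], [0, 0, -0.05], 0.2],
    [[0.05, 0.05, 0], [0, 0, -0.1], 0.2],
    [[0.05, 0.05, 0], [0, 0, -0.15], 0.2],
    [[0.05, 0.05, 0], [0, 0, -0.2], 0.2],
    [[0.05, 0.05, 0], [0, 0, -0.25], 0.2],
    [[0.05, 0.05, 0], [0, 0, -0.3], 0.2],
  ],
)

```text
t: 20.75
tool_pos: [0.6551, -0.0248, 0.1084]
eef_rot: [-3.141, 0.002, 2.218]
contact_force: [0.5, -0.5, -0.4]
width: 0.334
finger_force: 10.0
```

```bash
python3 st.py
```

```text
20.75 [ 0.65512045 -0.02478266  0.10836493] [-3.14093517e+00  1.84243138e-03  2.21754197e+00] F [ 0.52305753 -0.4756609  -0.38727069] T [-0.05801732 -0.04419189  0.14696427] w 0.33375811138826544 j7 1.0279230480849157
```

Emit:
arm_command(
  steps=[
    [[0, 0, 0], [0, 0, -0.05], 0.2],
    [[0, 0, 0], [0, 0, -0.1], 0.2],
    [[0, 0, 0], [0, 0, -0.15], 0.2],
    [[0, 0, 0], [0, 0, -0.2], 0.2],
    [[0, 0, 0], [0, 0, -0.25], 0.2],
    [[0, 0, 0], [0, 0, -0.3], 0.2],
  ],
)

```text
t: 21.5
tool_pos: [0.6551, -0.0248, 0.1084]
eef_rot: [-3.141, 0.002, 1.918]
contact_force: [-0.8, -0.4, -0.8]
width: 0.333
finger_force: 10.0
```

```bash
python3 - <<'E'
exec(open('st.py').read())
sc=cam('scene')
cv2.imwrite('pics/s7.png',cv2.resize(sc['pixels'][250:350,230:330],(600,600),interpolation=cv2.INTER_CUBIC))
E
```

```text
21.5 [ 0.65507994 -0.02479707  0.10835202] [-3.14134956e+00  1.99816837e-03  1.91759264e+00] F [-0.7708698 -0.4113136 -0.7944812] T [-0.03752391  0.03676405  0.14667469] w 0.3333253613481731 j7 0.7756688969635583
```

View pics/s7.png

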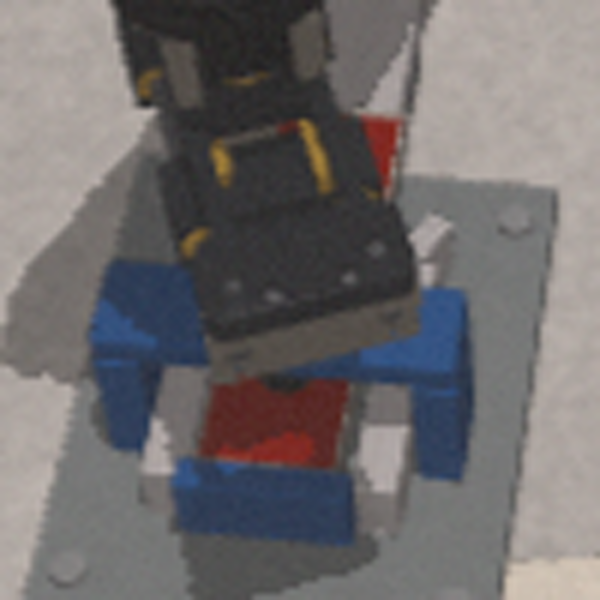

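The black foot now shows below the beam at about crop (287, 383), so it is coming down. I'll compute the remaining gap.

```bash
cat > gap.py <<'E'
exec(open('st.py').read())
sc=cam('scene'); V=sc['pixels'].max(2).astype(int); 
for z in (.044,.048,.052,.056): print(z,proj(sc,[[.6651,-.0255,z]]).round(1))
print(V[306:328,272:286])
E
python3 gap.py
```

```text
21.55 [ 0.65510953 -0.02479277  0.10838744] [-3.14135443e+00  2.09463638e-03  1.91612660e+00] F [-0.93468209  0.29112474  0.41330445] T [-0.10033546 -0.02403822  0.1107074 ] w 0.33416618496510886 j7 0.7743905717196307
0.044 [[276.6 316.8]]
0.048 [[276.5 315.7]]
0.052 [[276.3 314.6]]
0.056 [[276.1 313.5]]
[[ 80  82  82  87  87  85  81  85  88  82  86  84  86  85]
 [ 91  86  80  84  81  83  87  86  85  85  87  88  85  86]
 [ 80  84  83  82  86  83  84  86  85  84  84  82  84  85]
 [ 82  82  82  85  86  84  83  83  86  81  82  88  84  84]
 [ 83  86  86  86  84  86  85  83  76  79  84  87  86  90]
 [ 85  83  85  85  75  81  79  82  84  84  84  85  88  85]
 [ 83  71  68  56  59  60  64  70  74  69  85  88  89  83]
 [ 86  66  49  45  44  44  42  46  48  58  77  85  76  75]
 [ 88  84  62  50  47  44  42  46  60  79  88  88  89  86]
 [ 86  88  88  76  74  65  63  79  87  88  89  87  88  89]
 [ 87  88  89  89  89  83  87  87  91  85  88  89  86  86]
 [ 88  88  85  88  88  86  87  91  86  90  90  88  89  85]
 [ 88  90  90  89  87  89  86  86  85  90  89  91  87  87]
 [ 86  88  86  88  89  88  93  88  87  87  88  86  87  90]
 [ 89  87  89  89  89  90  85  89  91  88  88  89  87  91]
 [ 85  89  90  89  88  86  88  90  88  86  89  91  85  87]
 [ 87  87  90  92  86 118 128 101 117 102  92  88  88  87]
 [ 88  86 116 126 124 126 130 127 128 127 102  90  87  91]
 [117 124 128 129 132 129 127 127 128 134 102  89  89  88]
 [127 129 130 129 130 131 130 130 130 129 102  88  91  87]
 [123 129 129 128 130 128 129 131 129 102  91  89  87  90]
 [ 86  90  93 101 106  91  99 101  95  90  91  88  88  84]]
```

Emit:
arm_command(
  steps=[
    [[0, 0, 0], [0, 0, -0.05], 0.2],
    [[0, 0, 0], [0, 0, -0.1], 0.2],
    [[0, 0, 0], [0, 0, -0.15], 0.2],
    [[0, 0, 0], [0, 0, -0.15], 0.2],
  ],
)

```text
t: 22.1
tool_pos: [0.6551, -0.0248, 0.1084]
eef_rot: [3.142, 0.002, 1.769]
contact_force: [0.6, -1.6, -1.7]
width: 0.337
finger_force: 10.0
```

```bash
python3 st.py
```

```text
22.1 [ 0.65505869 -0.02480505  0.10837745] [3.14153958e+00 1.93448965e-03 1.76949739e+00] F [ 0.63533959 -1.63743683 -1.70370918] T [-0.48292789 -0.0908912   0.00515583] w 0.33694356996908525 j7 0.6511344310716903
```

Emit:
arm_command(
  steps=[
    [[0, 0, 0], [0, 0, -0.05], 0.2],
    [[0, 0, 0], [0, 0, -0.1], 0.2],
    [[0, 0, 0], [0, 0, -0.15], 0.2],
  ],
)

```text
t: 22.48
tool_pos: [0.655, -0.0247, 0.1084]
eef_rot: [3.141, 0.002, 1.619]
contact_force: [0.5, -1.9, -2.1]
width: 0.334
finger_force: 10.0
```

```bash
python3 st.py
```

```text
22.475 [ 0.65504271 -0.02472475  0.10838102] [3.14123279e+00 1.74232061e-03 1.61854371e+00] F [ 0.54247963 -1.90358141 -2.07454345] T [-5.49580242e-01 -4.72191910e-05  1.30368227e-01] w 0.3339276556110998 j7 0.5236099662247181
```

Still free. I'll carry on in steps of 0.15 rad.

Emit:
arm_command(
  steps=[
    [[0, -0.05, 0], [0, 0, -0.05], 0.2],
    [[0, -0.05, 0], [0, 0, -0.1], 0.2],
    [[0, -0.05, 0], [0, 0, -0.15], 0.2],
  ],
)

```text
t: 22.85
tool_pos: [0.655, -0.0248, 0.1084]
eef_rot: [3.141, 0.001, 1.469]
contact_force: [0.5, -0.7, -1.1]
width: 0.337
finger_force: 10.0
```

```bash
python3 gap.py | sed -n '1p;12,17p'
```

```text
22.85 [ 0.65501354 -0.02480085  0.10836691] [3.14126415e+00 1.12436007e-03 1.46884323e+00] F [ 0.53503831 -0.71227121 -1.08498762] T [-0.40120439  0.05234728  0.11011354] w 0.3367422419147397 j7 0.3974990240346778
 [ 86  84  81  87  89  88  67  68  76  73  86  92  90  89]
 [ 89  63  55  58  64  66  54  45  45  46  78  83  73  70]
 [ 88  70  51  48  47  44  43  44  46  62  86  92  84  87]
 [ 91  86  77  58  49  46  46  60  78  84  88  88  89  88]
 [ 91  87  88  88  85  86  83  85  87  88  89  91  89  88]
 [ 86  87  89  87  85  88  90  88  90  89  84  90  89  91]
```

Emit:
arm_command(
  steps=[
    [[0, 0, 0], [0, 0, -0.05], 0.2],
    [[0, 0, 0], [0, 0, -0.1], 0.2],
    [[0, 0, 0], [0, 0, -0.15], 0.2],
  ],
)

```text
t: 23.28
tool_pos: [0.655, -0.0248, 0.1084]
eef_rot: [3.141, 0.001, 1.319]
contact_force: [-0.2, -1.6, -1.9]
width: 0.335
finger_force: 10.0
```

```bash
python3 st.py
```

```text
23.275 [ 0.65501332 -0.02476044  0.10839047] [3.14111334e+00 1.03732863e-03 1.31920200e+00] F [-0.1968637  -1.63957374 -1.89333369] T [-0.39437583  0.01046917  0.21258882] w 0.33513103293335617 j7 0.2705128124956449
```

Emit:
arm_command(
  steps=[
    [[0, 0, 0], [0, 0, -0.03], 0.2],
    [[0, 0, 0], [0, 0, -0.06], 0.2],
  ],
)

```text
t: 23.52
tool_pos: [0.655, -0.0247, 0.1084]
eef_rot: [3.141, 0.001, 1.258]
contact_force: [-0.0, -2.9, -2.6]
width: 0.333
finger_force: 10.0
```

```bash
python3 gap.py | sed -n '1p;12,17p'; python3 st.py
```

```text
23.525 [ 0.65498151 -0.02474797  0.108381  ] [3.14107336e+00 8.81721355e-04 1.25785941e+00] F [-0.0431265  -2.9403251  -2.59860368] T [-0.68356982 -0.01263734  0.19147195] w 0.3330703961181815 j7 0.21845742709065152
 [ 78  57  49  55  73  76  83  73  77  75  89  91  88  87]
 [ 86  60  49  46  54  56  54  48  47  47  66  84  73  71]
 [ 90  69  51  46  47  42  48  39  44  56  84  92  89  89]
 [ 90  82  67  52  44  40  43  46  60  80  88  90  87  90]
 [ 86  87  83  86  74  76  71  79  84  90  86  88  89  90]
 [ 90  84  90  87  88  87  92  89  88  90  88  90  86  89]
23.575 [ 0.65501587 -0.0247373   0.10839106] [3.14104050e+00 9.76266664e-04 1.25671994e+00] F [ 0.74347509 -2.27332942 -1.53986417] T [-0.69546064 -0.03043022  0.11533784] w 0.33267484147453913 j7 0.21742606010592902
```

Emit:
arm_command(
  steps=[
    [[0, -0.05, 0], [0, 0, -0.04], 0.2],
    [[0, -0.05, 0], [0, 0, -0.08], 0.2],
  ],
)

```text
t: 23.82
tool_pos: [0.655, -0.0248, 0.1084]
eef_rot: [3.141, 0.0, 1.176]
contact_force: [-0.3, -3.0, -3.0]
width: 0.334
finger_force: 10.0
```

```bash
cat > tq.py <<'E'
from m import *
v=[]
for i in range(4):
    v.append(status.read_state()['torque'][2]); cam('top')
v.append(status.read_state()['torque'][2]); print(np.round(v,3),np.mean(v),status.read_state()['eef_rot'][2])
E
python3 tq.py
```

```text
[0.149 0.068 0.055 0.042 0.057] 0.07409857631585516 1.178497102177782
```

Emit:
arm_command(
  steps=[
    [[0, -0.05, 0], [0, 0, -0.05], 0.2],
    [[0, -0.05, 0], [0, 0, -0.1], 0.2],
  ],
)

```text
t: 24.28
tool_pos: [0.655, -0.0247, 0.1084]
eef_rot: [-3.141, -0.0, 1.078]
contact_force: [-0.1, -2.6, -1.8]
width: 0.334
finger_force: 10.0
```

```bash
python3 tq.py
```

```text
[ 0.125  0.099  0.026 -0.04   0.046] 0.05107781078104612 1.0797369073834915
```

Emit:
arm_command(
  steps=[
    [[0, -0.05, 0], [0, 0, -0.05], 0.2],
    [[0, -0.05, 0], [0, 0, -0.1], 0.2],
    [[0, -0.05, 0], [0, 0, -0.15], 0.2],
  ],
)

```text
t: 24.85
tool_pos: [0.6551, -0.0246, 0.1084]
eef_rot: [-3.141, -0.001, 0.929]
contact_force: [0.5, 0.4, -1.0]
width: 0.337
finger_force: 10.0
```

```bash
python3 tq.py
```

```text
[0.201 0.22  0.071 0.054 0.126] 0.1345379857751991 0.9305959630211211
```

Emit:
arm_command(
  steps=[
    [[0, 0, 0], [0, 0, -0.04], 0.2],
    [[0, 0, 0], [0, 0, -0.08], 0.2],
  ],
)

```text
t: 25.3
tool_pos: [0.6545, -0.0253, 0.1084]
eef_rot: [-3.14, 0.0, 0.847]
contact_force: [-2.9, -0.1, 1.0]
width: 0.337
finger_force: 10.0
```

```bash
python3 tq.py; python3 gap.py | sed -n '1p;12,18p'
```

```text
[0.264 0.173 0.183 0.154 0.116] 0.17801796448081514 0.8487304172564811
25.5 [ 0.65446801 -0.02535522  0.10834413] [-3.14041774e+00  4.77098047e-04  8.48730417e-01] F [-4.69555929  0.23725264  2.75443643] T [0.10102297 0.85331978 0.11612591] w 0.33723292636907853 j7 -0.12971774434684985
 [ 76  52  49  57  73  79  79  75  75  75  85  93  90  88]
 [ 87  60  43  42  52  59  62  51  45  45  65  82  75  71]
 [ 86  70  50  43  42  46  49  43  49  43  79  90  89  87]
 [ 86  87  66  47  47  43  46  45  62  81  87  87  89  87]
 [ 89  90  85  77  63  62  61  82  87  89  88  89  88  91]
 [ 90  92  92  88  86  88  89  87  88  89  88  87  90  90]
 [120 127 128 126 127 128 126 127 127 129 103  91  92  89]
```

The foot has stopped moving in the picture while the torque rose to about 0.2–0.26, so it is touching and the pads are starting to slip. I'll raise the grip slightly and use small steps.

Emit:
arm_command(
  steps=[
    [[0, 0, 0], [0, 0, 0], 0.2],
    [[0, 0, 0], [0, 0, -0.03], 0.2],
    [[0, 0, 0], [0, 0, -0.06], 0.2],
  ],
  squeeze=13,
)

```text
t: 25.92
tool_pos: [0.6545, -0.0253, 0.1083]
eef_rot: [-3.14, 0.001, 0.787]
contact_force: [-6.1, 1.5, 3.0]
width: 0.334
finger_force: 13.0
```

```bash
python3 tq.py
```

```text
[0.292 0.243 0.22  0.23  0.242] 0.24531461983514963 0.78788616787414
```

Torque now holds steady at about 0.245 N m and rises about 0.07 per 0.06 rad, which means the foot is seated. I'll let go.

Emit:
arm_command(
  steps=[
    [[0, 0, 0], [0, 0, 0], 0.5],
    [[0, 0, 0], [0, 0, 0], 1],
    [[0, 0, 0], [0, 0, 0], 1],
    [[0, 0, 0], [0, 0, 0], 1],
    [[0, 0, 2], [0, 0, 0], 1],
    [[0, 0, 6], [0, 0, 0], 1],
    [[0, 0, 11], [0, 0, 0], 1],
    [[-5, 0, 14], [0, 0, 0.1], 1],
    [[-9, 0, 16], [0, 0, 0.25], 1],
    [[-12, 0, 16], [0, 0, 0.3], 1],
    [[-12, 0, 16], [0, 0, 0.3], 1],
    [[-12, 0, 16], [0, 0, 0.3], 1],
  ],
)

```text
t: 27.62
tool_pos: [0.536, -0.0253, 0.2692]
eef_rot: [3.14, -0.001, 1.089]
contact_force: [-0.0, -0.0, 0.1]
width: 0.999
finger_force: 0.0
```

```bash
python3 gap.py | sed -n '1p;12,18p'; python3 - <<'E'
from m import *
sc=cam('scene'); m,_=masks(sc); a=sc['pixels'][:,:,2].astype(int)-sc['pixels'][:,:,1]
k=np.argwhere(m['red'][282:302,265:285])
# red mark angle on screw top (z=.124)
p=[(r+282,c+265) for r,c in k]; w=to_plane(sc,p,.124); print(len(p),w.mean(0)); d=w[:,:2]-w[:,:2].mean(0); u=np.linalg.svd(d)[2][0]; print('mark angle',np.arctan2(u[1],u[0]))
o=dict(np.load('s5.npz')); m0,_=masks(o); k=np.argwhere(m0['red'][282:302,265:285]); w=to_plane(o,k+[282,265],.124); d=w[:,:2]-w[:,:2].mean(0);u=np.linalg.svd(d)[2][0];print('before',np.arctan2(u[1],u[0]),w.mean(0))
E
```

```text
27.625 [ 0.53598322 -0.02527004  0.26924827] [ 3.14013952e+00 -1.18504473e-03  1.08859662e+00] F [-0.00499352 -0.03107311  0.06918643] T [-0.09706531  0.10863902  0.0004484 ] w 0.9992182242749522 j7 -0.06412208026484706
 [ 77  54  49  60  76  76  79  74  74  77  87  89  87  83]
 [ 85  61  47  47  54  63  64  57  49  52  66  82  76  69]
 [ 87  72  53  45  46  50  50  44  46  50  78  84  82  85]
 [ 87  90  63  48  50  48  45  44  58  77  86  88  85  87]
 [ 86  86  89  70  65  62  64  80  87  88  86  84  86  86]
 [ 98  86  86  86  87  85  85  85  86  84  84  85  87  87]
 [122 125 122 123 122 123 124 124 122 122  95  87  86  86]
57 [ 0.6460015  -0.01262112  0.124     ]
mark angle 0.6046756395868175
before 0.11933189548136236 [ 0.64808421 -0.01283966  0.124     ]
```

```bash
python3 - <<'E'
from m import *
sc=cam('scene'); o=dict(np.load('s5.npz'))
for c in (o,sc):
    m,_=masks(c); k=np.argwhere(m['red']); w=to_plane(c,k,.124); sel=np.hypot(w[:,0]-.656,w[:,1]+.0255)<.013; q=w[sel][:,:2]
    d=q-[.656,-.0255]; u=np.linalg.svd(q-q.mean(0))[2][0]; print(sel.sum(),'mean off',q.mean(0)-[.656,-.0255],'ang',np.arctan2(u[1],u[0]))
    reg=m['red'][300:340,255:300]; rr=np.argwhere(reg); print('far part',len(rr),rr.min(0)+[300,255],rr.max(0)+[300,255])
    V=c['pixels'].max(2); R=c['pixels'][318:332,274,2].astype(int); G=c['pixels'][318:332,274,1]; B=c['pixels'][318:332,274,0];print(R,G,B)
c=cam('wrist'); print([ (d['conf'],d['point']) for d in look_for('wrist','sample')][:3])
E
```

```text
7 mean off [ 0.00503965 -0.00247445] ang -0.2940815617024821
far part 291 [313 264] [327 287]
[125 127 127 124 126 127 126 128 125  94  57  50  54  55] [47 42 43 31 43 43 44 44 39 91 81 79 80 84] [ 39  37  37  34  36  38  39  35  31 101 120 124 127 126]
4 mean off [-0.00823034 -0.0001255 ] ang 0.11461205798754905
far part 268 [312 264] [327 287]
[123 128 127 125 129 128 127 129 125  90  54  50  55  54] [45 44 46 41 47 46 43 47 38 88 79 78 83 82] [ 36  40  42  35  42  38  40  44  35  97 120 123 125 129]
[(0.73, [181.0, 375.3])]
```

```bash
python3 -c "
from cell import ticket
print(ticket.hand_in())"
```

```text
the job is handed in; nothing more can be done
None
```

I handed the job in at about 28 s of robot time, but no verdict came back. The red-brown sample is coated face up and home against the blue stop, the screw was tightened to about 0.245 N m and released, and the arm is clear; the final foot force wasn't measured.

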